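# Press the cap home on a sample jar in the bench capping press and record the stroke

### The arm

A 6-joint arm with a two-finger parallel gripper is mounted at the origin on a cart in front of the work surface, level with it; the furniture and walls round the work are solid. World frame = base frame: x ahead of the robot, y to its left, z up, the work surface at z = 0. Lengths are in mm, angles in degrees, forces in N, time in s.
With the tool pointing down it reaches from about 275 to 750 mm from the base axis. Payload 10.2 kg.
Tool frame: the origin (TCP) lies midway between the tips of the shut fingers; the grasp point (between the pads) lies 19 mm behind it; z points along the fingers, y is the direction in which the jaws open and shut (so a half turn about z gives the same grasp; the last joint's range is limited). The gripper opens to 85 mm and grips with 20 to 120 N. Pads are 22 mm wide; open, the fingers measure 114 mm over their backs; the gripper's body (76 mm by 85 mm) begins 54 mm behind the grasp point. The pads swing forward as they close: fully open they stand 13 mm farther back than shut.
Start: joints at [-89.92, 17.928, 85.812, -0, 76.261, -12.8], TCP at [117.015, -511.799, 231.294] pointing down, gripper open.
Joint ranges: [-168.41, 168.41], [-55.51, 124.54], [10.69, 146.95], [-70.63, 250.63], [1, 178], [-165.06, 165.06]. Speed limits (degrees/s): [136.94, 136.94, 172.46, 180, 180, 180].

### API

Orientations are given as [roll, pitch, yaw] about the fixed x, y, z axes, in that order (R = Rz(yaw) Ry(pitch) Rx(roll)).
In Python, from plant import ctrl, planner, read_camera, close_job, finder gives the robot as it stands. The module is installed in compiled form; this text tells all that it offers. Calls block until the motion is done:
- ctrl.move_pose(position, orientation): joint-space move of the TCP to a pose.
- ctrl.movel(position, velocity=150, rot=None, force_limit=None): straight line of the TCP; rot=None keeps the orientation; velocity is the mean speed in mm/s. With force_limit (N) it stops when the force on the tool has changed by that much, and returns True; else False.
- ctrl.goto_joints(angles): joint-space move.
- ctrl.gripper_to(opening, force=None): finger opening in mm; force is the grip in N (None keeps the last); returns when the fingers have stopped.
- ctrl.pause(seconds).
- planner.ik(position, orientation): joint angles nearest the present ones, or None.
- ctrl.read_state(): the state.
- read_camera(name): name is "side" or "top"; returns a dict with "frame" (400x640x3 uint8, red, green, blue), "z_map" (400x640 float32, mm along the optical axis (not along the pixel's ray), 0 where there is no reading), "fx", "fy", "cx", "cy" (pixels), "eye" and "attitude" of the camera in the world. Camera axes: x right, y down, z forward; pixel columns grow to the right and rows downward; lengths in mm; the calibration is good to about 2 mm. A picture is of the moment at which its call begins.
A pose or a line that the arm cannot do raises ctrl.IKError and nothing moves.
- close_job(): hands the job in, once; it reports no verdict.
Trained networks look in the newest picture that a camera, given by its name, has taken for a name from the list of things; names that differ only in an ending like _2 or _b are one class to them, and where a whole thing is asked for, a point or a joint stands for the part that bears it (a point fixed in the world has none). Each returns a list of dicts, best first, with "conf" (0 to 1); they miss things now and then, are a little off and sometimes report something else, mostly with a low value. They report only what shows in the picture. A call takes as long as a camera call. They do not tell look-alikes from the thing itself.
- finder.boxes_of(camera, target): "pixel" ([column, row] in pixels, amid what is visible of it).
- finder.masks_of(camera, target): "region" (400x640 bool, what is visible of it) and "pixel" ([column, row] in pixels, amid what is visible of it).
The state is a dict: "time_s": time; "q": joint angles; "joint_vel": joint speeds; "joint_torque": joint torques, N m; "ee_pos": TCP position; "tcp_rot": TCP orientation; "ft_force": force on the tool from outside, world axes, zero at the start; "torque": the same for the moment, N m; "gripper_width": finger opening in mm.
Only numpy, scipy, OpenCV 4.12 (cv2) and the standard library are available. Lean on these libraries where they do the work, as an engineer would, in place of code of your own. Each camera call takes 0.05 s, during which the arm holds its last target. There are 200 camera calls.

### The job

Seal the amber jar whose press-on cap still stands up: turn the wing knob of the press dial back to its zero stop, stand the jar upright in the nest under the ram and let go of it. Then push the plunger head all the way down to its stop, let it spring back up, and stand the sealed jar upright in the shallow metal tray beside the other sealed jar. Leave the drag pointer where the stroke has pushed it, and do not knock the other things on the bench over or about.

Things in the scene. Friction and masses are not known exactly. Their poses are not given: they have to be found in the camera images.
- press: White bench capping press, fixed; place varies. Origin on the bench: base plate x -55..82, y -120..100, top at z 14 (mm). -x is the operating side (towards the robot). At y=+56: nest x=0; column 36x46 at x=60, 186 tall; head 40 wide, x -16..78, z 155..181, overhangs the nest. At y=-70: dial, 92 across, face centre x=-10, z=88; push rod sleeve 22 wide at x=52, rod up to z=218.
- nest (a point): Centre of the nest floor, on the base plate, 14 mm above the bench; axes as the press. A ring 7 mm high, inside 51, outside 68 mm across, stands round it. The ram foot (24 mm across) hangs 110 mm above this point, the guide bush (32 mm across) 136 mm above it: load from the -x side with the tool leaning back out from under the head.
- plunger_top (a point): Centre of the top of the black mushroom plunger head, 46 mm across, 238 mm above the bench when up; axis vertical. The ram foot is at the lower end of the same plunger.
- plunger (a joint): Travel of the plunger in m: 0 up at rest, 0.026 down at its stop. It springs back. It takes 10 to 16 N to press it to the stop with a jar in the nest.
- knob_grip (a point): On the axis of the black wing knob in the middle of the dial, 8 mm under the wing's top. Site z = knob axis, out of the dial, 35 degrees from vertical towards the press's -x; point x turns with the knob. The wing is 46 mm long, 10 thick, from 19 mm below to 8 mm above this point. It lies along its steel drag pointer; a white line marks the pointer's end. Bezel top 28 mm below this point.
- peak_knob (a joint): Knob and drag pointer angle q in rad: 0 at the zero stop, growing clockwise seen looking onto the dial; stays where left. Wing direction: the press's +x laid on the dial face (up the slope), turned anticlockwise by 0.75 - q. A full stroke's needle (geared to the plunger) pushes the pointer to about 1.48, then returns without it.
- jar: Amber jar, 46 mm across, loose, about 0.15 kg, its black press-on cap standing 6 mm proud. Origin at the centre of its underside, z up its axis. Body 56 mm high with a shoulder to the neck at 62 mm; cap 46 mm across, 22 mm high; overall 90 mm tall with the cap up, 84 mm with it home. Grip the body between 12 and 55 mm height.
- jar_cap (a joint): How far the cap has been pressed on, in m: 0 standing up, 0.006 fully home. Takes about 5 N.
- tray: Shallow metal tray, fixed for the run, outside 125 (x) x 170 (y) x 14 mm, walls and floor 3 mm. Origin at the centre of its underside. The sealed jar stands in its +y half; the -y half is free.
- sealed_jar: The other jar, same body and cap (cap home, 84 mm tall), loose, standing in the tray's +y half. Origin at the centre of its underside.
- buffer_jar: White plastic jar with white screw cap, 46 mm diameter, 84 mm tall, loose bystander. Origin at the centre of its underside.
- film_roll: White roll of sealing film on end, 54 mm diameter, 50 mm tall, loose bystander. Origin at the centre of its underside.
- pipette: Pipette lying on its side, 238 x 54 x 28 mm along its x, loose bystander. Origin at the centre of its underside.
- petri_low: Clear dish with lid, 72 mm diameter, 14 mm high, loose bystander. Origin at the centre of its underside.
Not all that is in view belongs to the job. Leave any blue look-alike of the sealed_jar alone.

How it is judged:
By the outcome, as a careful person would: the job done as asked, in the order asked, and still so for the second after the job is handed in, with the robot touching nothing.
It also fails if it takes over 72 s, if anything falls off the work surface, if the arm or the gripper's body presses on something with over 40 N, if the wrist force passes 120 N, or if a joint passes its speed limit or range.

## Working session

There is one attempt and no reset: what is moved stays moved. The work goes in short steps, each a Python script; the robot and the scene stay as the last script left them, time stands still between calls to the robot, and variables do not carry over. Pictures are saved under pics/ and viewed, about 8 in all and at most 12, crops included, and the job is handed in when it is done.

```bash
mkdir -p pics; cat > h.py <<'E'
import numpy as np, cv2
from scipy.spatial.transform import Rotation as R
from plant import ctrl, planner, read_camera, close_job, finder
def camR(c):
    a=np.array(c["attitude"],float)
    return a if a.shape==(3,3) else R.from_euler('xyz',a.ravel(),degrees=True).as_matrix()
def cloud(c):
    z=c["z_map"]; v,u=np.mgrid[:z.shape[0],:z.shape[1]]
    p=np.stack([(u-c["cx"])/c["fx"]*z,(v-c["cy"])/c["fy"]*z,z],-1)
    return p@camR(c).T+np.array(c["eye"])
def proj(c,p):
    q=(np.asarray(p,float)-np.array(c["eye"]))@camR(c)
    return np.array([q[0]/q[2]*c["fx"]+c["cx"],q[1]/q[2]*c["fy"]+c["cy"]])
def save(c,n,crop=None,s=1):
    f=c["frame"][:,:,::-1]
    if crop: f=f[crop[1]:crop[3],crop[0]:crop[2]]
    cv2.imwrite("pics/"+n+".png",cv2.resize(f,None,fx=s,fy=s,interpolation=cv2.INTER_CUBIC))
E
python3 - <<'E'
from h import *
np.set_printoptions(precision=1,suppress=True)
cs={n:read_camera(n) for n in("top","side")}
for n,c in cs.items():
    print(n,c["eye"],c["attitude"],c["fx"]); C=cloud(c); save(c,n+"0",s=1.25)
    for t in["press","plunger_top","knob_grip","jar","jar_cap","tray","sealed_jar","buffer_jar","film_roll","pipette","petri_low"]:
        for d in finder.masks_of(n,t)[:3]:
            m=d["region"]&(c["z_map"]>0); P=C[m]
            print(t,round(d["conf"],2),np.array(d["pixel"]),m.sum(), np.median(P,0),np.percentile(P,2,0),np.percentile(P,98,0)) if m.any() else print(t,d["conf"],d["pixel"])
print(ctrl.read_state())
E
```

```text
top [ 280.1  182.3 1573.1] [-170.1   -0.1  -91.5] 464.72508667859046
press 0.71 [263.6 206.7] 2857 [521.6 376.9  21.3] [434.2 264.5   7. ] [616.3 464.1 237.6]
plunger_top 0.72 [240.4 204.6] 249 [488.8 418.6 234.5] [462.4 341.6 195.7] [588.1 440.5 241.3]
jar 0.62 [376.8 222.9] 202 [447.6   4.2  88.1] [427.9 -20.6  11.7] [470.3  21.7  96. ]
jar_cap 0.48 [379.3 225. ] 171 [447.8   0.9  89.2] [428.4 -20.7  63.6] [469.8  20.9  96.4]
tray 0.88 [343.8 201.8] 1654 [543.6 106.    3.5] [466.2  28.7  -4.5] [610.3 200.1  16.2]
sealed_jar 0.74 [228.9 261.3] 226 [336.4 477.3  82.3] [314.8 460.9  12.7] [358.6 504.3  89.1]
sealed_jar 0.7 [417.7 158.7] 246 [ 664.5 -144.7   80.5] [ 647.3 -171.6    3.5] [ 691.5 -127.4   88.9]
sealed_jar 0.67 [412.8 123.1] 262 [ 795.2 -146.6   80.3] [ 778.7 -182.5    1.7] [ 824.8 -128.4   90.7]
buffer_jar 0.46 [312.9 233.5] 149 [419.2 208.2  82.8] [402.2 189.   38. ] [440.5 227.2  90.1]
film_roll 0.64 [414.3 196.6] 263 [ 537.  -128.7   48. ] [ 510.8 -153.4   -2.2] [ 562.3 -103.5   56.6]
film_roll 0.43 [343.9 202. ] 1688 [543.1 108.5   3.6] [468.5  29.2  -4.5] [610.4 202
[... 1634 characters left out ...]
0.5 -151.8    3.8] [ 560.  -102.4   55.8]
pipette 0.73 [322.9 311.4] 580 [316.2 339.9  20.7] [224.9 278.6   1.5] [384.  423.8  30.9]
pipette 0.26 [258.8 248. ] 316 [479.7 423.7 234.9] [459.2 343.3 129.2] [591.7 444.  241.6]
petri_low 0.51 [269.7 228.7] 156 [685.1 279.8   6.9] [654.5 258.5   1.6] [709.9 324.4  13.8]
{'time_s': 1.2, 'q': array([-89.9,  17.9,  85.8,  -0. ,  76.3, -12.8]), 'joint_vel': array([-0.,  0.,  0.,  0.,  0., -0.]), 'joint_torque': array([ -0. , -41.2, -26. ,  -0. ,   0. ,   0. ]), 'ee_pos': array([ 117. , -511.8,  231.3]), 'tcp_rot': array([-180. ,   -0. ,   12.9]), 'ft_force': array([-0. ,  0.2,  1.3]), 'torque': array([0., 0., 0.]), 'gripper_width': 85.37365243543599}
```

View pictures.

View pics/top0.png

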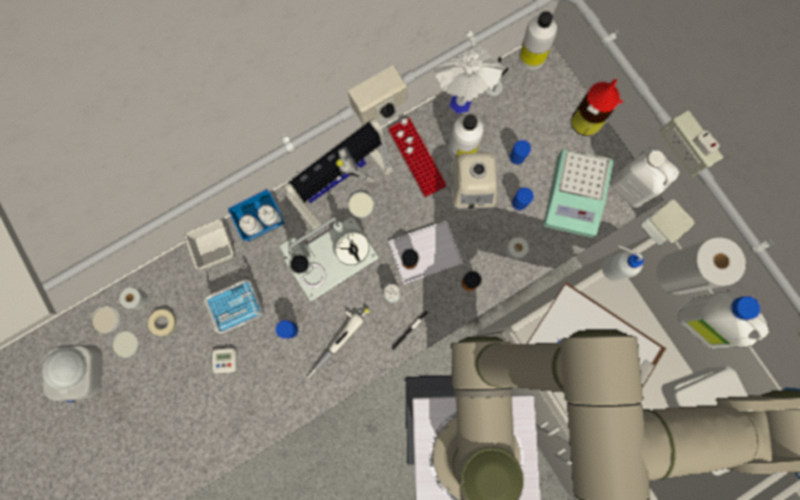

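View pics/side0.png

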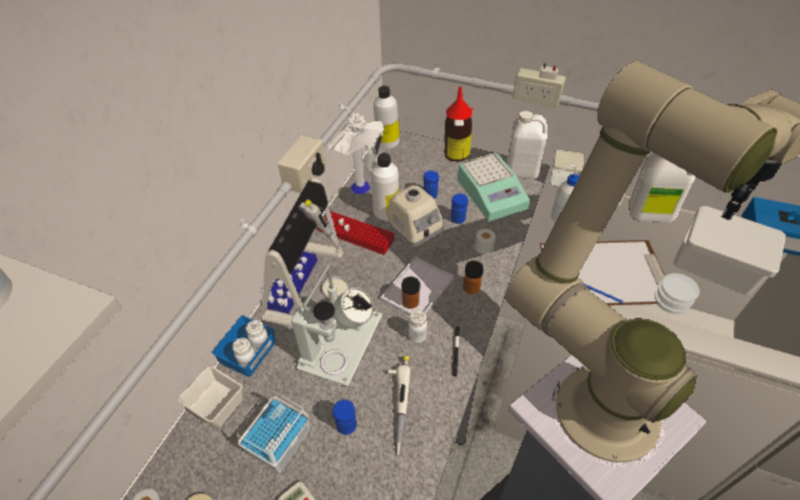

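```bash
python3 - <<'E'
from h import *
np.set_printoptions(precision=1,suppress=True)
for n in("top","side"):
    c=read_camera(n);C=cloud(c);v=c["z_map"]>0
    m=v&(C[...,2]>224)&(C[...,2]<250)&(np.hypot(C[...,0]-480,C[...,1]-420)<40); P=C[m]
    (a,b),r=cv2.minEnclosingCircle(P[:,:2].astype(np.float32)); print(n,"plunger",m.sum(),P.mean(0),a,b,r)
    for nm,t in(("press",(433-30,617+30,250,490)),("tray",(460,625,15,215))):
        ms=finder.masks_of(n,nm)[0]["region"].astype(np.uint8)
        lo,hi=(9,19)if nm=="press" else(-6,22)
        mm=v&(ms>0)&(C[...,2]>lo)&(C[...,2]<hi)&(C[...,0]>t[0])&(C[...,0]<t[1])&(C[...,1]>t[2])&(C[...,1]<t[3])
        k=cv2.morphologyEx(mm.astype(np.uint8),cv2.MORPH_OPEN,np.ones((2,2)))>0
        print(n,nm,mm.sum(),k.sum(),cv2.minAreaRect(C[k][:,:2].astype(np.float32)))
    for nm,x0,y0,h in(("jar",447,1,80),("sealed",512,160,75),("buffer",420,209,75)):
        m=v&(np.hypot(C[...,0]-x0,C[...,1]-y0)<35)&(C[...,2]>h); P=C[m]
        print(nm,cv2.minEnclosingCircle(P[:,:2].astype(np.float32)),P[:,2].max(),np.median(P[:,2]),m.sum())
    if n=="side":save(c,"sd",(225,190,405,310),4)
    else: save(c,"tp",(220,170,420,250),4)
a=cv2.imread("pics/tp.png");b=cv2.imread("pics/sd.png");b=cv2.resize(b,(405,270));
b=cv2.imread("pics/sd.png")[:,:]
out=np.zeros((600,800,3),np.uint8); out[:320]=a; out[320:,:390]=cv2.resize(b[60:340,200:590],(390,280)); out[320:,400:]=cv2.resize(b[0:280,300:700],(400,280)); cv2.imwrite("pics/mix.png",out)
E
```

```text
top plunger 192 [479.7 419.6 235.7] 480.2474060058594 420.37603759765625 22.76040267944336
top press 1195 1043 ((422.4383239746094, 306.24462890625), (371.9877624511719, 219.6783447265625), 31.306779861450195)
top tray 1565 1557 ((451.18475341796875, 103.7737808227539), (327.0040283203125, 186.38955688476562), 5.029329776763916)
jar ((450.0016784667969, -0.19689004123210907), 23.714214324951172) 98.48554087189586 89.64093191763436 165
sealed ((512.358642578125, 159.44874572753906), 24.09776496887207) 94.20335224267728 86.47784842031137 167
buffer ((424.7342529296875, 208.1016082763672), 20.189220428466797) 91.23565199496034 84.07358045178648 124
side plunger 212 [476.2 423.  236.9] 479.8179931640625 421.5148620605469 22.782777786254883
side press 1379 1322 ((246.44927978515625, 550.7385864257812), (193.2585906982422, 815.2518920898438), 56.53339385986328)
side tray 1125 1122 ((260.3442077636719, 397.95928955078125), (175.45574951171875, 992.6118774414062), 43.875667572021484)
jar ((450.6833801269531, 1.252493977546692), 25.443496704101562) 99.00102228047967 90.43719423877087 152
sealed ((511.88677978515625, 159.33200073242188), 25.289987564086914) 93.7106120431365 87.11058962711923 161
buffer ((422.9053955078125, 209.9742889404297), 20.101886749267578) 94.06292585475421 84.57680111324453 133
```

View pics/mix.png

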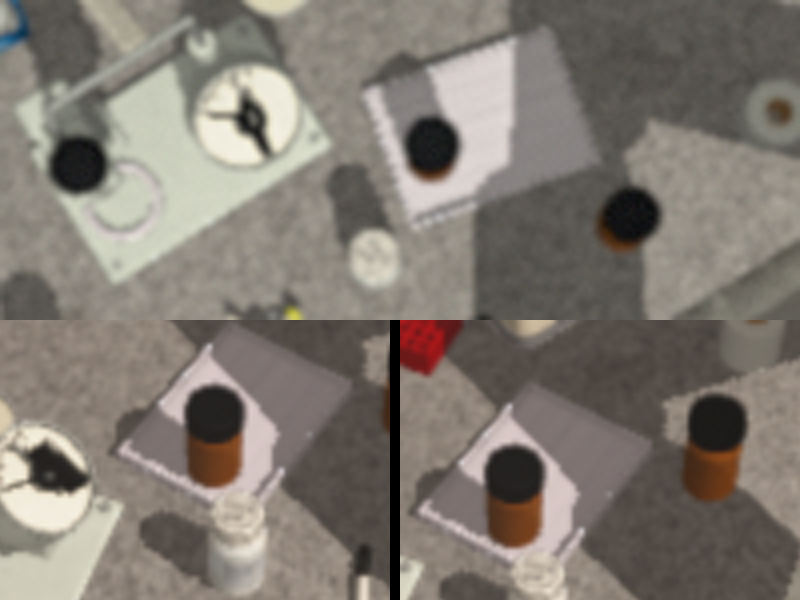

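```bash
cat > fit.py <<'E'
from h import *
np.set_printoptions(precision=1,suppress=True)
c=read_camera("top")
def ray(c,px,z):
    d=camR(c)@np.array([(px[0]-c["cx"])/c["fx"],(px[1]-c["cy"])/c["fy"],1]);e=np.array(c["eye"]);return (e+d*(z-e[2])/d[2])[:2]
o=np.array([220,170])-0.375
def fit(pix,mod,z,name):
    W=np.array([ray(c,np.array(p)/4+o,z) for p in pix]);M=np.array(mod,float)
    A=W-W.mean(0);B=M-M.mean(0)
    th=np.arctan2((B[:,0]*A[:,1]-B[:,1]*A[:,0]).sum(),(A*B).sum())
    r=np.array([[np.cos(th),-np.sin(th)],[np.sin(th),np.cos(th)]]);t=W.mean(0)-r@M.mean(0)
    print(name,np.degrees(th),t,"res",(W-M@r.T-t).round(1).tolist());return th,t,r
fit([(365,88),(548,28),(600,160),(415,228)],[(62.5,85),(62.5,-85),(-62.5,-85),(-62.5,85)],12,"tray")
th,t,r=fit([(328,147),(117,282),(18,103)],[(-55,-120),(-55,100),(82,100)],14,"press")
print("plunger pred",r@[0,56]+t)
E
python3 - <<'E'
from fit import *
# use plunger (480,421) as anchor too
T=lambda p:np.r_[r@np.array(p[:2])+t,p[2]]
ax=np.array([-np.sin(np.radians(35)),0,np.cos(np.radians(35))]);up=np.array([np.cos(np.radians(35)),0,np.sin(np.radians(35))])
f0=np.array([-10,-70,88]);tiles=[]
for n in("top","side"):
    k=c if n=="top" else read_camera(n)
    C=cloud(k);P=C[(k["z_map"]>0)]
    q=np.c_[(P[:,:2]-t)@r,P[:,2]]-f0; h=q@ax;u=q@up;v=q[:,1]
    rad=np.hypot(u,v)
    print(n,"face pts med h",np.median(h[(rad<40)&(rad>28)&(abs(h)<15)]))
    for lo in(12,18,24):
        s=(rad<35)&(h>lo)&(h<45); 
        if s.sum()<5: continue
        X=np.c_[u,v][s]; m=X.mean(0); w,V=np.linalg.eigh(np.cov((X-m).T)); print(lo,s.sum(),m,h[s].max(),w**.5,np.degrees(np.arctan2(V[1,1],V[0,1])))
    for h0 in(0,28):
        src=np.array([proj(k,T(f0+ax*h0+up*a+np.array([0,b,0]))) for a,b in((50,50),(50,-50),(-50,-50),(-50,50))],np.float32)
        H=cv2.getPerspectiveTransform(src,np.array([[0,0],[300,0],[300,300],[0,300]],np.float32))
        tiles.append(cv2.warpPerspective(k["frame"][:,:,::-1],H,(300,300),flags=cv2.INTER_CUBIC))
for x in tiles: cv2.circle(x,(150,150),138,(0,0,255),1)
cv2.imwrite("pics/dial.png",np.vstack([np.hstack(tiles[:2]),np.hstack(tiles[2:])]))
E
```

```text
tray 18.0741568741752 [538.5 114.3] res [[2.0, -1.2], [-2.4, 2.0], [0.7, 1.2], [-0.3, -1.9]]
press 26.418335294577037 [521.7 373.4] res [[-2.7, 4.3], [-14.6, -13.9], [17.3, 9.6]]
plunger pred [496.8 423.5]
top face pts med h 3.241641915083677
12 69 [1.2 3.7] 44.80831044249786 [ 6.7 12.8] 173.57397145304358
18 46 [1.7 3. ] 44.80831044249786 [ 4.  13.9] 175.39911888794632
24 39 [-0.2  3. ] 44.80831044249786 [ 3.5 13.7] 175.06065350007017
side face pts med h 4.3383546696424835
12 127 [0.3 6.7] 44.949418956948676 [ 3.9 13.6] 173.75349116048224
18 106 [-1.4  6.5] 44.949418956948676 [ 3.7 12.8] 175.19031803149426
24 87 [-0.9  5.7] 44.949418956948676 [ 3.2 13.4] 175.45921518299951
```

View pics/dial.png

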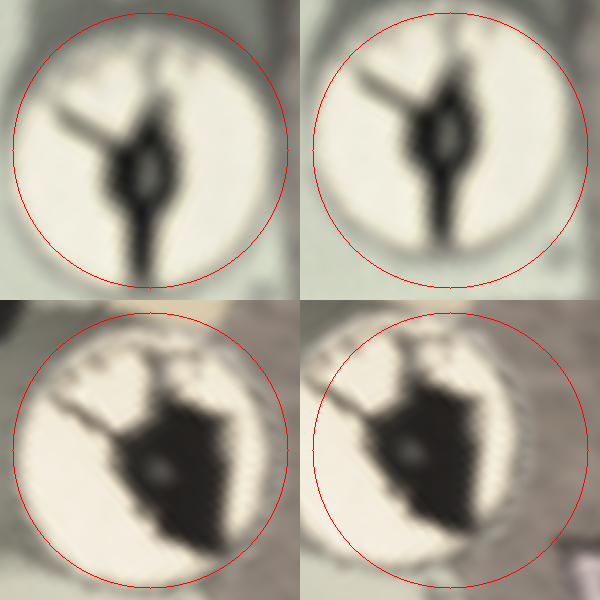

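```bash
cat > fit2.py <<'E'
from fit import *
from scipy.optimize import least_squares
W=np.array([ray(c,np.array(p)/4+o,14) for p in[(328,147),(117,282)]]+[[480,421]]);M=np.array([(-55,-120),(-55,100),(0,56)])
def T2(s,M):
    a=s[0];return M@np.array([[np.cos(a),-np.sin(a)],[np.sin(a),np.cos(a)]]).T+s[1:]
s=least_squares(lambda s:(T2(s,M)-W).ravel(),[.5,520,370]).x
th=s[0];t=s[1:];r=np.array([[np.cos(th),-np.sin(th)],[np.sin(th),np.cos(th)]])
print("fit2",np.degrees(th),t,(T2(s,M)-W).tolist())
T=lambda p:np.r_[r@np.array(p[:2])+t,p[2]]
ax=np.array([-np.sin(np.radians(35)),0,np.cos(np.radians(35))]);up=np.array([np.cos(np.radians(35)),0,np.sin(np.radians(35))])
f0=np.array([-10,-70,88])
E
python3 - <<'E'
from fit2 import *
tiles=[]
for n in("top","side"):
    k=c if n=="top" else read_camera(n)
    C=cloud(k);P=C[(k["z_map"]>0)]
    q=np.c_[(P[:,:2]-t)@r,P[:,2]]-f0; h=q@ax;u=q@up;v=q[:,1]
    rad=np.hypot(u,v)
    s=(rad<60)&(abs(h)<10); print(n,"bezel ext u",np.percentile(u[s],[1,99]),"v",np.percentile(v[s],[1,99]))
    for lo in(18,24):
        s=(rad<35)&(h>lo)&(h<45)
        X=np.c_[u,v][s]; m=X.mean(0); w,V=np.linalg.eigh(np.cov((X-m).T)); print(lo,s.sum(),m,np.percentile(h[s],90),w**.5,np.degrees(np.arctan2(V[1,1],V[0,1])))
    f=k["frame"][:,:,::-1].copy()
    f=cv2.resize(f,None,fx=4,fy=4,interpolation=cv2.INTER_CUBIC)
    pr=lambda p:tuple(int(x) for x in proj(k,T(p))*4+1.5)
    def poly(L,col,cl=True): cv2.polylines(f,[np.array([pr(p) for p in L])],cl,col,1)
    poly([(-55,-120,14),(82,-120,14),(82,100,14),(-55,100,14)],(0,0,255))
    A=np.linspace(0,2*np.pi,40)
    circ=lambda R_,x,y,z:[(x+R_*np.cos(a),y+R_*np.sin(a),z) for a in A]
    poly(circ(30,0,56,20),(255,0,255));poly(circ(23,0,56,238),(0,255,0))
    poly([f0+46*(np.cos(a)*up+np.sin(a)*np.array([0,1,0])) for a in A],(255,0,0))
    poly([(-16,36,181),(78,36,181),(78,76,181),(-16,76,181)],(0,255,255))
    x,y=pr((0,0,60)); tiles.append(f[y-240:y+240,x-200:x+200])
cv2.imwrite("pics/ov.png",np.hstack(tiles))
E
```

```text
tray 18.0741568741752 [538.5 114.3] res [[2.0, -1.2], [-2.4, 2.0], [0.7, 1.2], [-0.3, -1.9]]
press 26.418335294577037 [521.7 373.4] res [[-2.7, 4.3], [-14.6, -13.9], [17.3, 9.6]]
plunger pred [496.8 423.5]
fit2 31.616496827504356 [509.7 372.8] [[2.632801009271361, -3.9818306269166612], [-2.9475408224676585, 4.507414225872708], [0.3147398135396884, -0.5255835988607487]]
top bezel ext u [-43.2  46.8] v [-42.3  43.1]
18 57 [4.4 0.2] 42.136855077511996 [ 4.1 13.7] 169.96118293861102
24 48 [3.8 0.1] 42.23425763686354 [ 3.1 14.2] 171.39649166081884
side bezel ext u [-41.2  47.1] v [-43.9  46. ]
18 100 [3.  2.9] 42.15564237385289 [ 3.2 13.1] 169.94476529512923
24 83 [3.  2.6] 42.77093522968792 [ 3.1 13.1] 169.4252321025873
```

View pics/ov.png

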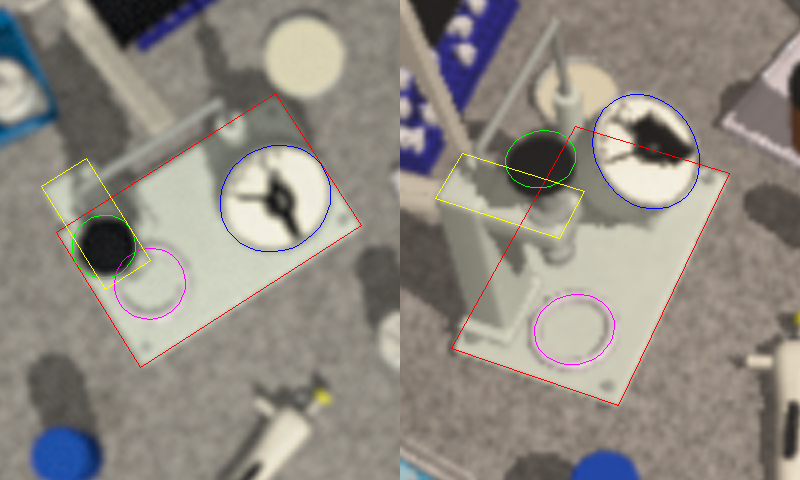

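```bash
cat > g.py <<'E'
from h import *
np.set_printoptions(precision=1,suppress=True)
th=np.radians(31.6);t=np.array([509.7,372.8]);r=np.array([[np.cos(th),-np.sin(th)],[np.sin(th),np.cos(th)]])
Rp=np.eye(3);Rp[:2,:2]=r
T=lambda p:np.r_[r@np.array(p[:2])+t,p[2]]
ax=np.array([-np.sin(np.radians(35)),0,np.cos(np.radians(35))]);up=np.array([np.cos(np.radians(35)),0,np.sin(np.radians(35))])
Y=np.array([0,1.,0]);f0=np.array([-10,-70,88.]);grip=f0+32*ax+2*up+1.5*Y
E=lambda M:R.from_matrix(M).as_euler('xyz',degrees=True)
def knob(phi,back,flip=1):
    """TCP pose gripping the wing lying phi deg anticlockwise from up-slope; back: extra mm off along axis"""
    a=np.radians(phi);w=np.cos(a)*up+np.sin(a)*Y;z=-ax;y=flip*np.cross(ax,w);x=np.cross(y,z)
    return T(grip-ax*(19-back)), E(Rp@np.c_[x,y,z])
def lean(gp,yaw,a,flip=1,back=0):
    """TCP pose: grasp point gp (world), tool leaning back a deg from vertical, pointing along yaw"""
    f=np.array([np.cos(np.radians(yaw)),np.sin(np.radians(yaw)),0]);a=np.radians(a)
    z=np.sin(a)*f-np.cos(a)*np.array([0,0,1]);y=flip*np.cross([0,0,1],f);x=np.cross(y,z)
    return np.array(gp)+z*(19-back),E(np.c_[x,y,z])
JAR=np.array([450.3,0.5]);NEST=T((0,56,14));TR=np.array([538.5,114.3])
E
python3 - <<'E'
from g import *
for fl in(1,-1):
    print("flip",fl)
    for ph,b in((-10,70),(-10,4),(20,4),(47,4),(47,70)): print(" knob",ph,b,planner.ik(*knob(ph,b,fl)))
    for a in(50,60,65):
        for yaw in(-20,0,20): print(" jar",a,yaw,planner.ik(*lean([*JAR,33],yaw,a,fl)),planner.ik(*lean([*JAR,160],yaw,a,fl)) is not None)
        print(" nest",a,planner.ik(*lean(NEST+[0,0,33],31.6,a,fl)),planner.ik(*lean(T((-55,56,160)),31.6,a,fl)))
        print(" tray",a,planner.ik(*lean([551.5,74.3,36],8,a,fl)))
E
```

```text
flip 1
 knob -10 70 [  13.4   14.3  110.8   26.6   23.6 -119.8]
 knob -10 4 [  14.9   23.7  107.4   32.8   17.7 -125.4]
 knob 20 4 [  14.9   23.7  107.4   32.8   17.7 -155.4]
 knob 47 4 None
 knob 47 70 None
 jar 50 -20 [-11.3  29.9 138.2 190.7  38.3  87.1] True
 jar 50 0 [-25.5  29.5 141.1 150.2  41.6  96.1] True
 jar 50 20 [-36.3  29.9 138.3 114.   44.2 104.2] True
 nest 50 [ 30.3  36.7 110.3 176.7  17.   92.4] [ 30.2  17.9 116.7 166.5   4.7 102.5]
 tray 50 [-10.5  33.  124.2 149.9  29.1 104.7]
 jar 60 -20 [-10.5  37.5 140.7 189.7  58.2  89.6] True
 jar 60 0 [-28.1  38.1 144.1 152.4  61.9  88.8] True
 jar 60 20 [-40.9  37.5 140.7 118.2  59.1  91.8] True
 nest 60 [ 30.3  39.8 113.9 177.9  33.7  91.1] [ 30.1  20.  121.5 176.4  21.6  92.6]
 tray 60 [-11.8  37.7 127.5 156.   46.3  96.9]
 jar 65 -20 [-10.1  42.  141.2 189.7  68.2  90.6] True
 jar 65 0 [-29.4  43.3 144.9 152.2  72.2  85.8] True
 jar 65 20 [-42.9  42.  141.3 118.4  66.5  86.8] True
 nest 65 [ 30.2  41.9 115.1 178.2  42.   90.8] [ 30.   21.8 123.5 177.2  30.3  91.8]
 tray 65 [-12.4  40.8 128.5 157.3  55.1  94.5]
flip -1
 k
[... 428 characters left out ...]
.7 110.3 176.7  17.  -87.6] [ 30.2  17.9 116.7 166.5   4.7 -77.5]
 tray 50 [-10.5  33.  124.2 149.9  29.1 -75.3]
 jar 60 -20 [-10.5  37.5 140.7 189.7  58.2 -90.4] True
 jar 60 0 [-28.1  38.1 144.1 152.4  61.9 -91.2] True
 jar 60 20 [-40.9  37.5 140.7 118.2  59.1 -88.2] True
 nest 60 [ 30.3  39.8 113.9 177.9  33.7 -88.9] [ 30.1  20.  121.5 176.4  21.6 -87.4]
 tray 60 [-11.8  37.7 127.5 156.   46.3 -83.1]
 jar 65 -20 [-10.1  42.  141.2 189.7  68.2 -89.4] True
 jar 65 0 [-29.4  43.3 144.9 152.2  72.2 -94.2] True
 jar 65 20 [-42.9  42.  141.3 118.4  66.5 -93.2] True
 nest 65 [ 30.2  41.9 115.1 178.2  42.  -89.2] [ 30.   21.8 123.5 177.2  30.3 -88.2]
 tray 65 [-12.4  40.8 128.5 157.3  55.1 -85.5]
```

```bash
python3 - <<'E'
from g import *
ctrl.goto_joints([-89.9,-5,95,0,88,-13])
q=planner.ik(*knob(-10,80,-1))
ctrl.goto_joints([q[0],-5,95,q[3],q[4],q[5]])
print(planner.ik(*knob(-10,80,-1)))
ctrl.gripper_to(42,40)
ctrl.move_pose(*knob(-10,80,-1))
hit=ctrl.movel(knob(-10,4,-1)[0],100,force_limit=10)
s=ctrl.read_state();print(hit,s["time_s"],s["ee_pos"],knob(-10,4,-1)[0],s["ft_force"])
c=read_camera("side");x,y=proj(c,T(grip)).astype(int);save(c,"k1",(x-60,y-50,x+60,y+50),5)
E
```

```text
[ 13.1  12.9 111.2  25.9  24.6  60.9]
False 7.8833 [530.2 305.  103.6] [530.2 305.  103.1] [-0.5  0.4 -0.3]
```

View pics/k1.png

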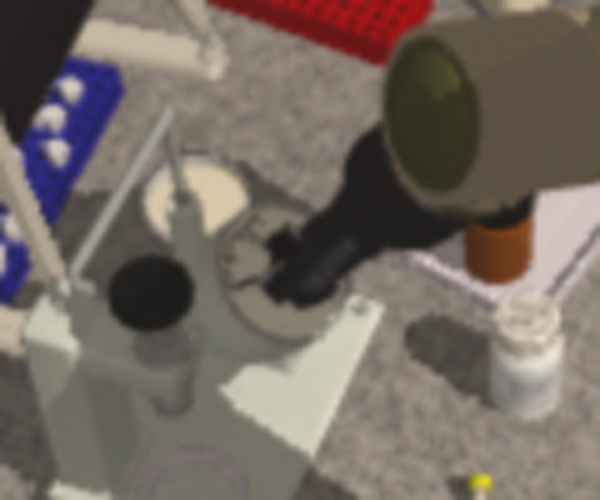

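```bash
python3 - <<'E'
from g import *
ctrl.gripper_to(0,40)
s=ctrl.read_state();print("width",s["gripper_width"],s["ft_force"])
axw=Rp@ax
for ph in(10,30,38,42,45,48,51):
    p=knob(ph,4,-1); ctrl.movel(p[0],60,rot=p[1]); s=ctrl.read_state()
    print(ph,round(s["time_s"],2),"M",round(float(np.dot(s["torque"],axw)),3),s["torque"].round(3),s["ft_force"],s["gripper_width"])
    if abs(np.dot(s["torque"],axw))>0.6: break
E
```

```text
width 9.381653880406796 [ -1.5 -20.1   4.9]
10 8.82 M -0.024 [-2.2  0.2 -1.3] [ -2.7 -18.    4.9] 9.168555125933803
30 9.32 M 0.035 [-2.   0.4 -1. ] [ -3.1 -16.3   4.7] 9.367239586109145
38 9.61 M 0.005 [-1.9  0.5 -0.9] [ -4.3 -14.4   4.4] 8.737015480318618
42 9.86 M 0.031 [-1.8  0.6 -0.8] [ -5.5 -14.9   5. ] 9.371205625987999
45 10.11 M -0.567 [-1.6  0.8 -1.4] [ -5.7 -14.2   6.1] 9.53214599016603
48 10.36 M -0.796 [-0.9  0.8 -1.2] [ -6.7 -11.6   6.8] 9.048367126899612
```

```bash
python3 - <<'E'
from g import *
ctrl.gripper_to(40)
ctrl.movel(knob(48,110,-1)[0],200)
ctrl.goto_joints([0,-2,112,100,25,-45])
ctrl.gripper_to(78)
gp=[*JAR,32]
ctrl.move_pose(*lean(gp,-17,60,-1,back=110))
c=read_camera("top");C=cloud(c);v=c["z_map"]>0
P=C[v];q=np.c_[(P[:,:2]-t)@r,P[:,2]]-f0; h=q@ax;u=q@up;vv=q[:,1];s=(np.hypot(u,vv)<35)&(h>18)&(h<45)
X=np.c_[u,vv][s];m=X.mean(0);w,V=np.linalg.eigh(np.cov((X-m).T));print("wing",s.sum(),m,w**.5,np.degrees(np.arctan2(V[1,1],V[0,1])))
sd=read_camera("side")
a=[]
for k,p in((c,T(grip)),(sd,[*JAR,50])):
    x,y=proj(k,p).astype(int);f=k["frame"][y-50:y+50,x-65:x+65,::-1];a.append(cv2.resize(f,(390,300),interpolation=cv2.INTER_CUBIC))
cv2.imwrite("pics/j1.png",np.hstack(a))
s=ctrl.read_state();print(s["time_s"],s["q"],s["ee_pos"])
E
```

```text
Traceback (most recent call last):
plant.IKError: the arm cannot take that pose within its joint ranges
```

```bash
python3 - <<'E'
from g import *
for yaw in(-17,0,-40):
  for fl in(1,-1):
    for b in(0,20,30,40,50):
        print(yaw,fl,b,[planner.ik(*lean([*JAR,z],yaw,60,fl,back=b)) is not None for z in(32,60,100,140,180,220)])
print(ctrl.read_state()["q"],ctrl.read_state()["ee_pos"])
E
```

```text
-17 1 0 [True, True, True, True, True, True]
-17 1 20 [True, True, True, True, True, True]
-17 1 30 [True, True, True, True, True, True]
-17 1 40 [True, False, True, True, True, True]
-17 1 50 [False, False, False, True, True, True]
-17 -1 0 [True, True, True, True, True, True]
-17 -1 20 [True, True, True, True, True, True]
-17 -1 30 [True, True, True, True, True, True]
-17 -1 40 [True, False, True, True, True, True]
-17 -1 50 [False, False, False, True, True, True]
0 1 0 [True, True, True, True, True, True]
0 1 20 [False, False, False, True, True, True]
0 1 30 [False, False, False, False, True, True]
0 1 40 [False, False, False, False, True, True]
0 1 50 [False, False, False, False, True, True]
0 -1 0 [True, True, True, True, True, True]
0 -1 20 [False, False, False, True, True, True]
0 -1 30 [False, False, False, False, True, True]
0 -1 40 [False, False, False, False, True, True]
0 -1 50 [False, False, False, False, True, True]
-40 1 0 [True, True, True, True, False, False]
-40 1 20 [True, True, True, True, False, False]
-40 1 30 [True, True, True, True, False, False]
-40 1 40 [True, True, True, False, False, False]
-40 1 50 [True, True, True, False, False, False]
-40 -1 0 [True, True, True, True, False, False]
-40 -1 20 [True, True, True, True, False, False]
-40 -1 30 [True, True, True, True, False, False]
-40 -1 40 [True, True, True, False, False, False]
-40 -1 50 [True, True, True, False, False, False]
[  0.  -2. 112. 100.  25. -45.] [568.7 222.6 405.8]
```

```bash
python3 - <<'E'
from g import *
ctrl.gripper_to(78)
ctrl.move_pose(*lean([*JAR,190],-17,60,-1,back=28))
c=read_camera("top");C=cloud(c);v=c["z_map"]>0
P=C[v];q=np.c_[(P[:,:2]-t)@r,P[:,2]]-f0; h=q@ax;u=q@up;vv=q[:,1];s=(np.hypot(u,vv)<35)&(h>18)&(h<45)
X=np.c_[u,vv][s];m=X.mean(0);w,V=np.linalg.eigh(np.cov((X-m).T));print("wing",s.sum(),m,w**.5,np.degrees(np.arctan2(V[1,1],V[0,1])))
ctrl.movel(lean([*JAR,32],-17,60,-1,back=28)[0],150,force_limit=12)
sd=read_camera("side")
a=[]
for k,p in((c,T(grip)),(sd,[*JAR,50])):
    x,y=proj(k,p).astype(int);f=k["frame"][y-50:y+50,x-65:x+65,::-1];a.append(cv2.resize(f,(390,300),interpolation=cv2.INTER_CUBIC))
cv2.imwrite("pics/j1.png",np.hstack(a))
s=ctrl.read_state();print(s["time_s"],s["q"],s["ee_pos"],s["ft_force"])
E
```

```text
wing 72 [4.4 0. ] [ 3.8 13.2] -137.7510473955849
16.0667 [-12.6  34.7 145.2 184.4  60.  -90. ] [443.1   2.8  37.2] [-0.5  0.1 -0.1]
```

View pics/j1.png

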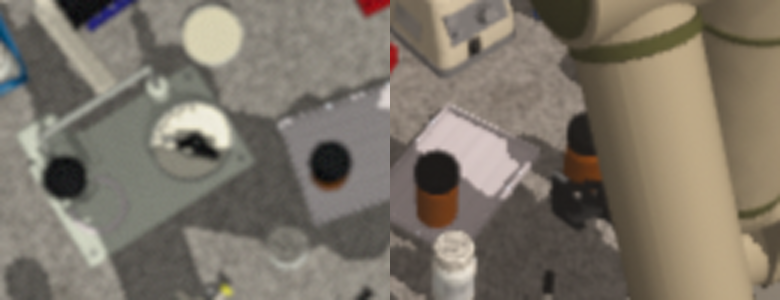

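```bash
python3 - <<'E'
from g import *
hit=ctrl.movel(lean([*JAR,32],-17,60,-1,back=-2)[0],80,force_limit=6)
print(hit,ctrl.read_state()["ft_force"])
ctrl.gripper_to(30,35)
s=ctrl.read_state();print(s["gripper_width"],s["ft_force"],s["ee_pos"])
ctrl.movel(s["ee_pos"]+[0,0,120],120)
s=ctrl.read_state();print(s["gripper_width"],s["ft_force"],s["ee_pos"],s["time_s"])
P=lean(T((-60,56,14+32+90)),31.6,60,-1,back=-2)
print(planner.ik(*P),s["q"])
sd=read_camera("side");x,y=proj(sd,s["ee_pos"]).astype(int);save(sd,"j2",(x-70,y-60,x+70,y+60),4)
E
```

```text
False [-0.   0.   0.2]
44.76864186871477 [-3.6  0.1  5.6] [467.5  -4.8  21.8]
44.82107805162703 [-0.4 -0.3 -0.9] [467.2  -4.7 141. ] 18.1333
[ 30.1  23.3 122.7 176.9  26.  -88. ] [-13.1   9.6 140.8 186.7  30.4 -93.8]
```

View pics/j2.png

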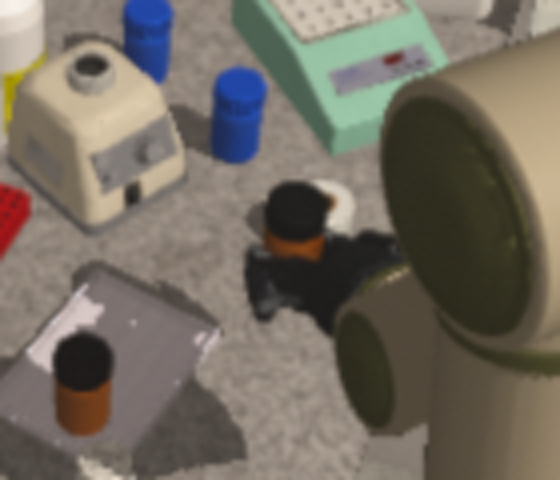

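```bash
python3 - <<'E'
from g import *
def N(x,bz,dy=0): return lean(T((x,56+dy,bz+32)),31.6,60,-1,back=-2)
s=ctrl.read_state()
ctrl.movel(s["ee_pos"]+[0,0,60],150)
ctrl.move_pose(*N(-90,180))
ctrl.movel(N(-60,80)[0],120)
ctrl.movel(N(-60,27.5)[0],80,force_limit=10)
s=ctrl.read_state();print(s["time_s"],s["ee_pos"],N(-60,27.5)[0],s["ft_force"])
j=T((-60,56,27.5));tiles=[]
for n in("top","side"):
    c=read_camera(n);C=cloud(c);m=(c["z_map"]>0)&(np.hypot(C[...,0]-j[0],C[...,1]-j[1])<33)&(C[...,2]>100)&(C[...,2]<130)
    P=C[m];print(n,m.sum(),cv2.minEnclosingCircle(P[:,:2].astype(np.float32)),np.median(P[:,2]),"expected",j)
    x,y=proj(c,T((-30,40,80))).astype(int);tiles.append(cv2.resize(c["frame"][y-50:y+50,x-65:x+65,::-1],(390,300),interpolation=cv2.INTER_CUBIC))
cv2.imwrite("pics/n1.png",np.hstack(tiles))
E
```

```text
21.9583 [444.9 398.7  49.5] [444.7 398.6  49. ] [-0.2  0.8 -0.9]
top 180 ((430.4236755371094, 390.5054016113281), 23.75849723815918) 116.42487501801509 expected [429.3 389.1  27.5]
side 241 ((429.1658935546875, 391.07904052734375), 25.10655975341797) 117.99808104212275 expected [429.3 389.1  27.5]
```

View pics/n1.png

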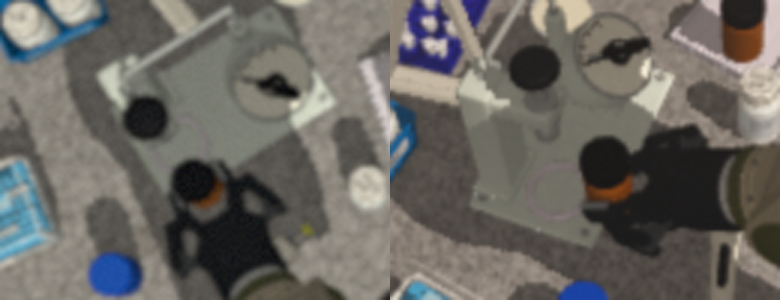

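```bash
python3 - <<'E'
from g import *
def N(x,bz,dy=0): return lean(T((x,56+dy,bz+32)),31.6,60,-1,back=-2)
h=ctrl.movel(N(-1,27.5,-.5)[0],60,force_limit=8);print("enter",h,ctrl.read_state()["ft_force"])
for dx,dy in((0,0),(1.5,0),(-1.5,0),(0,1.5),(0,-1.5),(2,2),(-2,2),(2,-2),(-2,-2)):
    ctrl.movel(N(-1+dx,24,-.5+dy)[0],40)
    h=ctrl.movel(N(-1+dx,12.5,-.5+dy)[0],25,force_limit=4)
    s=ctrl.read_state();bz=s["ee_pos"][2]-N(0,0)[0][2];print(dx,dy,h,"bottom z",bz,s["ft_force"],s["time_s"])
    if bz<17: break
E
```

```text
enter False [-0.3  0.2 -0.8]
0 0 True bottom z 14.341933887600078 [-0.3  0.9  3.2] 23.8583
```

```bash
python3 - <<'E'
from g import *
ctrl.gripper_to(64)
s=ctrl.read_state();print(s["ft_force"])
back=T((-1-85,55.5,0))-T((-1,55.5,0))
ctrl.movel(s["ee_pos"]+back*0.5,100,force_limit=10); ctrl.movel(s["ee_pos"]+back,150)
ctrl.movel(ctrl.read_state()["ee_pos"]+[0,0,150],200)
tiles=[];j=T((-1,55.5,14))
for n in("top","side"):
    c=read_camera(n);C=cloud(c);m=(c["z_map"]>0)&(np.hypot(C[...,0]-480,C[...,1]-421)<33)&(C[...,2]>88)&(C[...,2]<112)
    P=C[m];print(n,m.sum(),np.median(P,0) if m.any() else 0)
    x,y=proj(c,T((-10,40,100))).astype(int);tiles.append(cv2.resize(c["frame"][y-50:y+50,x-65:x+65,::-1],(390,300),interpolation=cv2.INTER_CUBIC))
cv2.imwrite("pics/n2.png",np.hstack(tiles))
for yaw in(-60,-45,-30,0,30,45,60,90,120,150,180): print(yaw,planner.ik([480,421,270],[180,0,yaw]))
print(ctrl.read_state()["q"],ctrl.read_state()["time_s"])
E
```

```text
[ 0.1 -0.7  0.3]
top 78 [469.5 410.4 103.4]
side 186 [472.4 427.2 104.4]
-60 None
-45 None
-30 [ 30.8  31.8  59.6  -0.   88.6 150.8]
0 [ 30.8  31.8  59.6  -0.   88.6 120.8]
30 [30.8 31.8 59.6 -0.  88.6 90.8]
45 [30.8 31.8 59.6 -0.  88.6 75.8]
60 [30.8 31.8 59.6 -0.  88.6 60.8]
90 [30.8 31.8 59.6 -0.  88.6 30.8]
120 [30.8 31.8 59.6 -0.  88.6  0.8]
150 [ 30.8  31.8  59.6   0.   88.6 -29.2]
180 [ 30.8  31.8  59.6   0.   88.6 -59.2]
[ 29.8  12.5 124.4 174.7  16.8 -85.8] 26.1917
```

View pics/n2.png

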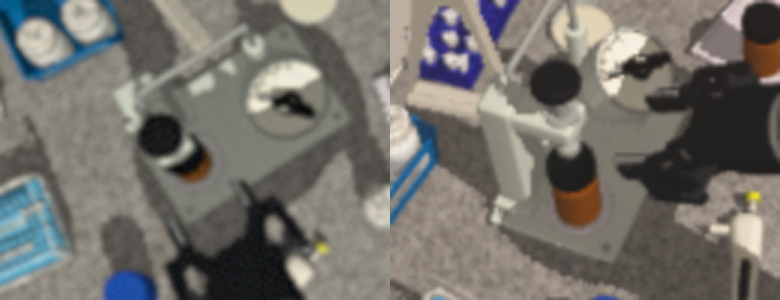

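```bash
python3 - <<'E'
from g import *
ctrl.goto_joints([30,-5,108,174,10,-86])
ctrl.goto_joints([30.8,-5,95,0,30,-29])
ctrl.gripper_to(0)
ctrl.move_pose([480,420.8,275],[180,0,150])
h=ctrl.movel([480,420.8,243],80,force_limit=8)
s=ctrl.read_state();print(h,s["ee_pos"],s["ft_force"],s["time_s"])
f0z=s["ft_force"][2]
for z,fl in((225,None),(215,None)):
    ctrl.movel([480,420.8,z],40);s=ctrl.read_state();print(z,s["ee_pos"],s["ft_force"])
h=ctrl.movel([480,420.8,206],20,force_limit=16)
s=ctrl.read_state();print("end",h,s["ee_pos"],s["ft_force"],s["time_s"])
E
```

```text
False [480.  420.8 243.7] [ 0.6 -0.4  0.8] 32.075
225 [480.4 421.  225.8] [ 0.4 -0.1  5.9]
215 [480.4 421.1 216.3] [-0.4  0.6  7.7]
end True [480.5 421.1 212.5] [-2.6 -1.5  8.5] 33.45
```

```bash
python3 - <<'E'
from g import *
for z in(211.5,210.5,209.5,208.5,207.5,206.5):
    h=ctrl.movel([480,420.8,z],15,force_limit=35)
    s=ctrl.read_state();print(z,h,s["ee_pos"],s["ft_force"],s["time_s"])
    if s["ft_force"][2]>28 or h: break
E
```

```text
211.5 False [480.4 421.1 212.9] [-0.8 -1.1  9.3] 33.7
210.5 False [480.4 421.1 212. ] [-1.8 -1.1  9.3] 33.95
209.5 False [480.5 421.1 211.8] [-2.8 -2.1 13.6] 34.2
208.5 False [480.5 421.1 211.7] [-2.9 -2.7 18.2] 34.45
207.5 False [480.5 421.1 211.7] [-5.9 -4.3 23.7] 34.7
206.5 False [480.5 421.2 211.6] [-7.8 -5.6 28.4] 34.95
```

```bash
python3 - <<'E'
from g import *
ctrl.movel([480,420.8,215],40)
ctrl.movel([480,420.8,290],100)
ctrl.goto_joints([30.8,-5,95,0,30,-29])
tiles=[]
for n in("top","side"):
    c=read_camera(n);C=cloud(c);v=c["z_map"]>0
    m=v&(np.hypot(C[...,0]-480,C[...,1]-421)<33)&(C[...,2]>80)&(C[...,2]<112)
    if m.any(): print(n,m.sum(),"cap z",np.percentile(C[m][:,2],[50,80]))
    m=v&(np.hypot(C[...,0]-480,C[...,1]-421)<30)&(C[...,2]>205)&(C[...,2]<245)
    if m.any(): print("plunger z",np.median(C[m][:,2]))
    P=C[v];q=np.c_[(P[:,:2]-t)@r,P[:,2]]-f0; h=q@ax;u=q@up;vv=q[:,1];s=(np.hypot(u,vv)<35)&(h>18)&(h<45)
    if s.sum()>20:
        X=np.c_[u,vv][s];m=X.mean(0);w,V=np.linalg.eigh(np.cov((X-m).T));print("wing",s.sum(),m,w**.5,np.degrees(np.arctan2(V[1,1],V[0,1])))
    x,y=proj(c,T((-10,0,100))).astype(int);tiles.append(cv2.resize(c["frame"][y-50:y+50,x-65:x+65,::-1],(390,300),interpolation=cv2.INTER_CUBIC))
cv2.imwrite("pics/n3.png",np.hstack(tiles));print(ctrl.read_state()["time_s"])
E
```

```text
top 75 cap z [97.9 99.9]
plunger z 236.14985167101304
wing 72 [4.  0.3] [ 3.2 13.3] 138.53223265536525
side 203 cap z [ 98.2 100.4]
plunger z 237.30475856180897
wing 103 [2.9 3. ] [ 3.  13.3] 139.3539413327836
37.3167
```

View pics/n3.png

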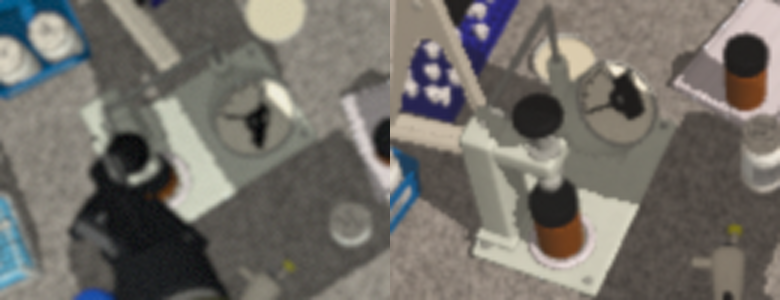

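```bash
python3 - <<'E'
from g import *
def N(x,bz,dy=0): return lean(T((x,56+dy,bz+32)),31.6,60,-1,back=-2)
ctrl.goto_joints([30,-5,108,174,10,-86])
ctrl.gripper_to(70)
ctrl.move_pose(*N(-90,165,-.5))
ctrl.movel(N(-86,14.5,-.5)[0],180,force_limit=10)
h=ctrl.movel(N(-1,14.5,-.5)[0],90,force_limit=8)
s=ctrl.read_state();print(h,s["ee_pos"],N(-1,14.5,-.5)[0],s["ft_force"])
ctrl.gripper_to(30,35);print(ctrl.read_state()["gripper_width"],ctrl.read_state()["ft_force"])
ctrl.movel(N(-1,28.5,-.5)[0],40)
h=ctrl.movel(N(-62,28.5,-.5)[0],80,force_limit=12);print("out",h)
ctrl.movel(N(-75,190,-.5)[0],150)
s=ctrl.read_state();print(s["ee_pos"],s["ft_force"],s["gripper_width"],s["time_s"])
for l in(42,40):
  for yaw in(-10,8,25):
    a=np.radians(18);p=TR+l*np.array([np.sin(a),-np.cos(a)])
    print(p,yaw,planner.ik(*lean([*p,35+100],yaw,60,-1,back=-2)),planner.ik(*lean([*p,35],yaw,60,-1,back=-2)))
E
```

```text
False [494.8 428.9  35.8] [495.3 429.1  36. ] [-0.1  0.6  1.1]
44.60478128975467 [-2.2 -1.3  2. ]
out False
[432.  390.1 210.6] [-0.2  0.2 -1.3] 45.04967233848886 46.775
[551.5  74.4] -10 [  -1.1   22.3  124.8  196.7   27.9 -100.3] [ -1.1  38.6 124.9 191.2  43.7 -93.7]
[551.5  74.4] 8 [-11.7  21.1 127.2 145.8  31.3 -70.1] [-11.7  38.1 127.2 156.2  46.4 -83.2]
[551.5  74.4] 25 [-20.2  22.3 124.9 111.5  41.3 -54.4] [-20.2  38.6 125.  125.8  49.3 -74.6]
[550.9  76.3] -10 [  -0.8   22.3  124.8  197.2   27.9 -100.7] [ -0.8  38.6 124.9 191.6  43.7 -93.8]
[550.9  76.3] 8 [-11.4  21.1 127.2 146.3  31.3 -70.3] [-11.4  38.1 127.3 156.6  46.4 -83.3]
[550.9  76.3] 25 [-20.   22.2 125.  111.8  41.2 -54.6] [-20.   38.6 125.1 126.2  49.3 -74.8]
```

```bash
python3 - <<'E'
from g import *
a=np.radians(18);p=TR+42*np.array([np.sin(a),-np.cos(a)])
L=lambda bz,b=-2:lean([*p,32+bz],3,60,-1,back=b)
ctrl.movel(ctrl.read_state()["ee_pos"]+[0,0,30],150)
ctrl.move_pose(*L(140))
ctrl.movel(L(14)[0],120,force_limit=10)
h=ctrl.movel(L(0)[0],25,force_limit=4)
s=ctrl.read_state();print(h,"bottom",s["ee_pos"][2]-L(0)[0][2],s["ft_force"],s["time_s"])
ctrl.gripper_to(64);ctrl.pause(.2)
d=L(0,38)[0]-L(0)[0]
s=ctrl.read_state();ctrl.movel(s["ee_pos"]+d,80,force_limit=10)
ctrl.movel(ctrl.read_state()["ee_pos"]+[0,0,130],150)
ctrl.goto_joints([-60,-5,110,90,40,-60])
tiles=[]
for n in("top","side"):
    c=read_camera(n);C=cloud(c);v=c["z_map"]>0
    for nm,x0,y0 in(("jar",*p),("sealed",512,159.4),("buffer",424,209)):
        m=v&(np.hypot(C[...,0]-x0,C[...,1]-y0)<35)&(C[...,2]>75)&(C[...,2]<110);P=C[m]
        if m.any(): print(n,nm,cv2.minEnclosingCircle(P[:,:2].astype(np.float32)),np.median(P[:,2]))
    P=C[v];q=np.c_[(P[:,:2]-t)@r,P[:,2]]-f0; h=q@ax;u=q@up;vv=q[:,1];s=(np.hypot(u,vv)<35)&(h>18)&(h<45)
    if s.sum()>20:
        X=np.c_[u,vv][s];m=X.mean(0);w,V=np.linalg.eigh(np.cov((X-m).T));print("wing",s.sum(),np.degrees(np.arctan2(V[1,1],V[0,1])))
    x,y=proj(c,[500,230,50]).astype(int);tiles.append(cv2.resize(c["frame"][y-70:y+70,x-95:x+95,::-1],(399,294),interpolation=cv2.INTER_CUBIC))
cv2.imwrite("pics/e.png",np.hstack(tiles));print(ctrl.read_state()["time_s"])
E
```

```text
True bottom 3.5384153776248297 [-0.1 -0.1  2.3] 50.075
top jar ((552.5471801757812, 75.86617279052734), 24.271671295166016) 86.94657377464819
top sealed ((512.6234741210938, 158.8455047607422), 23.428691864013672) 86.3641133341481
top buffer ((424.8664245605469, 208.7637481689453), 20.325761795043945) 83.70283588402106
wing 68 139.70984647683795
side jar ((552.2605590820312, 78.52519989013672), 26.04065704345703) 88.01922347241157
side sealed ((510.9211730957031, 160.86941528320312), 24.05435562133789) 87.60630033053258
side buffer ((423.05157470703125, 210.06027221679688), 21.3046932220459) 84.4578403245132
wing 101 138.6000904705967
54.0667
```

View pics/e.png

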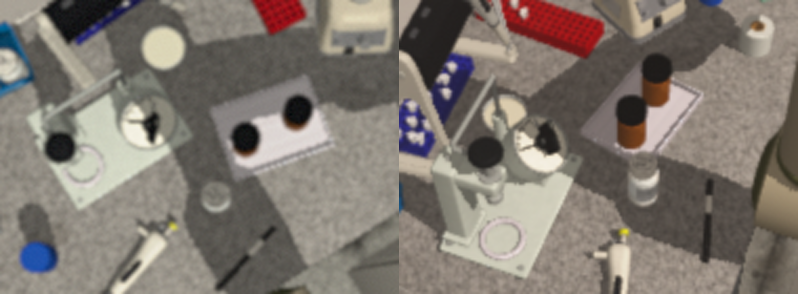

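Both amber jars stand upright side by side in the tray (top tile: (298,112) and (246,138)), at the same height. The nest is empty, the pointer is still at its peak, and the bystanders haven't moved.

```bash
python3 -c "
from plant import close_job
print(close_job())"
```

```text
the job is handed in; nothing more can be done
None
```

I sealed the amber jar and stood it upright in the free half of the tray beside the other sealed jar. The job is handed in; the clock read 54 s at my last check, within the 72 s limit.

**Knob:** I turned it back until it pushed against the zero stop. It then measured 42° from up-slope, where zero is 43°.

**Nest:** The jar went into the nest on the first try and was let go there.

**Plunger:** I pushed it to its hard stop at z = 211.7 (28 N at the end), and it sprang back to its rest height. The first push stopped early on its force limit at 212.5, so I pushed further in the same stroke until it was plainly on the stop.

**Cap:** Its top went from z = 104 to 98 in the nest, the full 6 mm. In the tray the jar is as tall as the other sealed jar, to within 1 mm.

**Drag pointer:** It stands at about 1.47 rad where the stroke left it, and was still there at the last check.

**Other things on the bench:** The sealed jar and the buffer jar measured within 2 mm of where they began. The pipette and film roll looked undisturbed in the last picture, but I did not measure them again. The petri dish was not checked at the end.

No check failed. One motion request was refused before the jar grasp because the pose was out of reach. Nothing moved on that request, and I approached from above instead.

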